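Close a braked sliding jaw on a housing

ROBOT

A 7-joint arm with a two-finger parallel gripper is mounted at the origin on a cart in front of the work surface, level with it; the furniture and walls round the work are solid. World frame = base frame: x ahead of the robot, y to its left, z up, the work surface at z = 0. Lengths are in m, angles in rad, forces in N, time in s.
With the tool pointing down it reaches from about 0.425 to 0.975 m from the base axis. Payload 16.7 kg.
Tool frame: the origin (TCP) lies at the very end of the fingers, on their centre line; the grasp point (between the pads) lies 19 mm behind it (env.grasp_offset is the distance from the TCP to the grasp point, in m); z points along the fingers, x is the direction in which the jaws open and shut, and the axes are right-handed (so a half turn about z gives the same grasp; the last joint's range is limited). The gripper opens to 85 mm and grips with 20 to 120 N. Pads are 22 mm wide; open, the fingers measure 114 mm over their backs; the gripper's body (76 mm by 85 mm) begins 54 mm behind the grasp point. The pads swing forward as they close: fully open they stand 13 mm farther back than shut.
Start: joints at [-1.254, 0.426, 0.074, 1.606, -0.034, 1.111, -0.067], TCP at [0.303, 0.603, 0.231] pointing down, gripper open.
Joint ranges: [-2.85, 2.85], [-0.5, 2.14], [-1.23, 1.37], [0.21, 2.46], [-1.02, 4.16], [0.16, 2.05], [-2.73, 2.73]. Speed limits (rad/s): [1.89, 1.89, 2.39, 2.39, 3.01, 3.01, 3.01].

INTERFACE

Orientations are given as a unit quaternion [x, y, z, w].
In Python, from plant import env gives the robot as it stands. The module is installed in compiled form; this text tells all that it offers. Calls block until the motion is done:
- env.movep(position, orientation): joint-space move of the TCP to a pose.
- env.move_straight(position, orientation=None, v=0.15, guard=None): straight line of the TCP; orientation=None keeps the orientation; v is the mean speed in m/s. With guard (N) it stops when the force on the tool has changed by that much, and returns True; else False.
- env.set_joints(angles): joint-space move.
- env.set_gripper(opening): finger opening in m; the grip force is fixed at half the most; returns when the fingers have stopped.
- env.pause(seconds).
- env.ik(position, orientation): joint angles nearest the present ones, or None.
- env.capture(name): name is "side" or "top"; returns a dict with "image" (384x512x3 uint8, red, green, blue), "fx", "fy", "cx", "cy" (pixels), "rvec" (rotation vector, rad) and "tvec" (3), from world to camera coordinates, as OpenCV has them. Camera axes: x right, y down, z forward; pixel columns grow to the right and rows downward; lengths in m; the calibration is good to about 2 mm. A picture is of the moment at which its call begins. There is no depth.
A pose or a line that the arm cannot do raises env.MotionError and nothing moves.
- env.close_job(): hands the job in, once; it reports no verdict.
Readings, each from a call of its own:
- env.get_clock(): time.
- env.get_joints(): joint angles.
- env.get_qvel(): joint speeds.
- env.get_tau(): joint torques, N m.
- env.get_position(): TCP position.
- env.get_eef_rot(): TCP orientation.
- env.get_contact_force(): force on the tool from outside, world axes, zero at the start.
- env.get_wrist_torque(): the same for the moment, N m.
- env.get_opening(): finger opening in m.
Only numpy, scipy, OpenCV 4.12 (cv2) and the standard library are available. Lean on these libraries where they do the work, as an engineer would, in place of code of your own. Each camera call takes 0.05 s, during which the arm holds its last target.

TASK

Close the pinning cradle on the housing that lies in its nest: press down the ribbed brake pad in the middle of the jaw slide to free it, keep it down and push the slide along its rods until it is home against the stop dog with the engraved line, then let the pad come up so that the brake holds. The housing must end trapped in the nest, up against the anvil. Do not force the slide along while its brake is on, do not pick anything up, and leave the other loose things where they lie.

Things in the scene. Friction and masses are not known exactly. Their poses are not given: they have to be found in the camera images.
- cradle: Pinning cradle, fixed to the table: grey base 120 x 360 x 12 mm with two guide rods along it. Origin: centre of the underside; x across it, y along the rods towards the anvil, z up. Anvil button's face at y = +150 mm; nest (channel 22 mm wide, floor 30 mm up, cheeks to 38 mm) at x = 0, y = +20 to +153 mm. End blocks 52 mm high, beyond y = +153 mm and -155 mm. Nothing on it is above 66 mm.
- jaw_slide (a joint): Travel of the slide (m) along cradle +y, towards the anvil: 0 fully back, 0.098 home on the stop dog (hard stop). Aluminium block 112 mm across, 70 mm along, 28 to 52 mm high, centre at cradle y = -120 mm + travel; its jaw nose (14 mm wide, 33 to 46 mm high) reaches 45 mm ahead and pushes the housing. Friction: about 1 N freed, 6 to 9 N with the brake on.
- brake_pad (a joint): How far the brake pad is pressed down (m): about 0 at rest (brake on), 0.0045 fully down. It takes 9 N to start it and 12 N to hold it fully down; the brake is off once it is 0.001 down; it springs up when let go.
- pad_top (a point): Centre of the brake pad's top, 60 mm above the table at rest; moves with pad and slide. Black pad with grey ribs, 38 mm across (cradle x) by 42 mm along the slide (cradle y). Two fixed finger bars (46 mm wide, 9 mm thick, up to 66 mm high) stand before and behind it, 48 mm clear between them; open at the sides.
- stop_face (a point): Top edge, 46 mm above the table, of the stop dog's face that the slide's front meets: a steel block 16 x 22 x 34 mm with a dark engraved line, on the base's -x side (towards the robot). The face looks along cradle -y; the slide's front face is 35 mm ahead of the pad's centre.
- nest_seat (a point): Point on the nest's floor, 30 mm above the table, where the middle of the housing's underside is when the housing touches the anvil.
- housing: Grey metal housing, a bar 18 x 90 x 17 mm lying loose in the nest, long axis y along the cradle's y; origin at the centre of its underside. It starts 5 to 28 mm short of the anvil; with the slide home it has 2 mm of end play.
- spare_housing: A second, loose housing, 18 x 90 x 17 mm, on the table beside the cradle; bystander. Origin at the centre of its underside, y along it.
- setup_block: Loose steel block 50 x 50 x 25 mm; bystander. Origin at the centre of its underside.
- big_ring: Loose ring gauge, 38 mm across, 12 mm high; bystander. Origin at the centre of its underside.
- small_ring: Loose ring gauge, 30 mm across, 12 mm high; bystander. Origin at the centre of its underside.
- hex_key: Loose hex key, 33 x 88 x 5 mm; bystander. Origin at the centre of its underside.
- fine_driver: Loose small screwdriver, 17 x 116 x 16 mm; bystander. Origin at the centre of its underside.
There are look-alikes about, which are no part of the job. What is shaped like the housing but green is not meant.

How it is judged:
On the way, in this order (a step that is already met when the one before it is completed fails the run):
1. the brake pad is pressed down, with the slide still short of the stop (value of joint brake_pad above 0.0015 m and value of joint jaw_slide below 0.09 m), for 0.1 s.
2. the slide is home against the stop dog, with the pad still down (value of joint jaw_slide above 0.096 m and value of joint brake_pad above 0.001 m), for 0.1 s.
At the end, for the whole second after the job is handed in: The slide is home against the stop dog (within 2 mm), the brake pad has come up again (within 0.7 mm), and the housing lies at rest on the nest's floor, in line with it and within 5 mm of its seat at the anvil (value of joint jaw_slide above 0.096 m and value of joint brake_pad below 0.0007 m and horizontal distance between housing and nest_seat below 0.005 m and z of housing in the frame of nest_seat below 0.003 m and angle between the y axis of housing and the y axis of cradle, either way round below 0.12 rad and linear speed of housing below 0.01 m/s); the robot touches nothing.
It fails at once if the slide is forced along with its brake on (faster than 15 mm/s with the pad less than 0.7 mm down) (value of joint brake_pad below 0.0007 m and (velocity of joint jaw_slide above 0.015 m/s or velocity of joint jaw_slide below -0.015 m/s)).
It fails at once if a housing is lifted (10 mm) (z of housing in the frame of nest_seat above 0.01 m or height (world z) of spare_housing above 0.01 m).
It fails at once if a loose bystander is moved by more than 15 mm (distance of any of spare_housing, setup_block, big_ring, small_ring, hex_key, fine_driver from where it was at the start of the episode above 0.015 m).
It also fails if it takes over 32 s, if anything falls off the work surface, if the arm or the gripper's body presses on something with over 40 N, if the wrist force passes 120 N, or if a joint passes its speed limit or range.

## Working session

There is one attempt and no reset: what is moved stays moved. The work goes in short steps, each a Python script; the robot and the scene stay as the last script left them, time stands still between calls to the robot, and variables do not carry over. Pictures are saved under pics/ and viewed, and the job is handed in when it is done.

```bash
mkdir -p pics; python3 - <<'E'
from plant import env
import cv2,pickle
for n in("side","top"):
    c=env.capture(n); pickle.dump(c,open(n+"0.pkl","wb"))
    cv2.imwrite(f"pics/{n}0.png",cv2.resize(c["image"][...,::-1],(800,600),interpolation=cv2.INTER_CUBIC))
    print(n,c["fx"],c["fy"],c["cx"],c["cy"],c["rvec"],c["tvec"])
print(env.get_clock(),env.get_position(),env.get_eef_rot(),env.get_contact_force(),env.get_opening())
E
```

```text
side 348.1635121631058 348.1635121631058 258.2567330582678 193.36779551913224 [ 2.09037962 -0.5105671   0.30029311] [-0.50115392  0.21056591  0.62295294]
top 408.6767075902376 408.6767075902376 254.6521687806093 184.76509666753145 [ 2.162309   -2.15884288  0.11090519] [0.03837991 0.58550162 0.8372217 ]
0.1 [0.30303939 0.60277576 0.23070111] [ 8.51223757e-01  5.24802646e-01 -4.41882019e-04  3.22300760e-04] [ 0.651438    0.08016579 -0.04375466] 0.08531317919671258
```

View pics/side0.png

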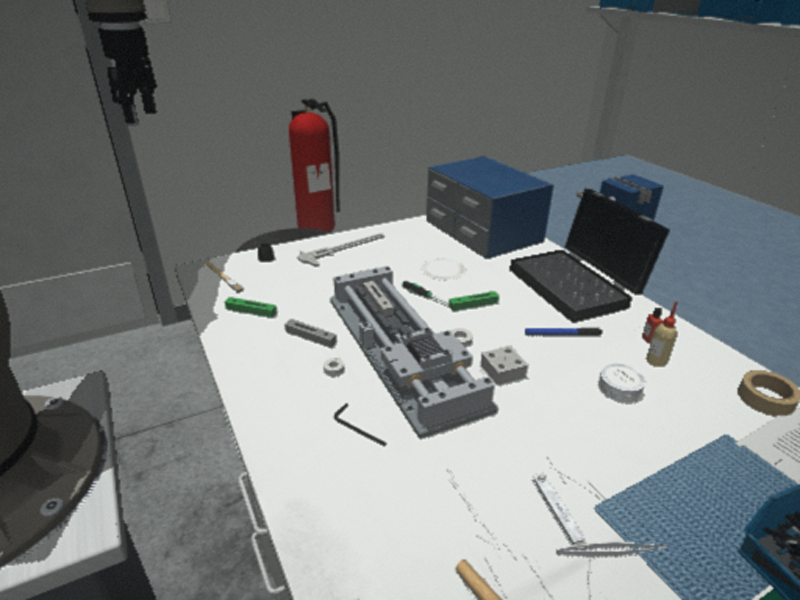

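View pics/top0.png

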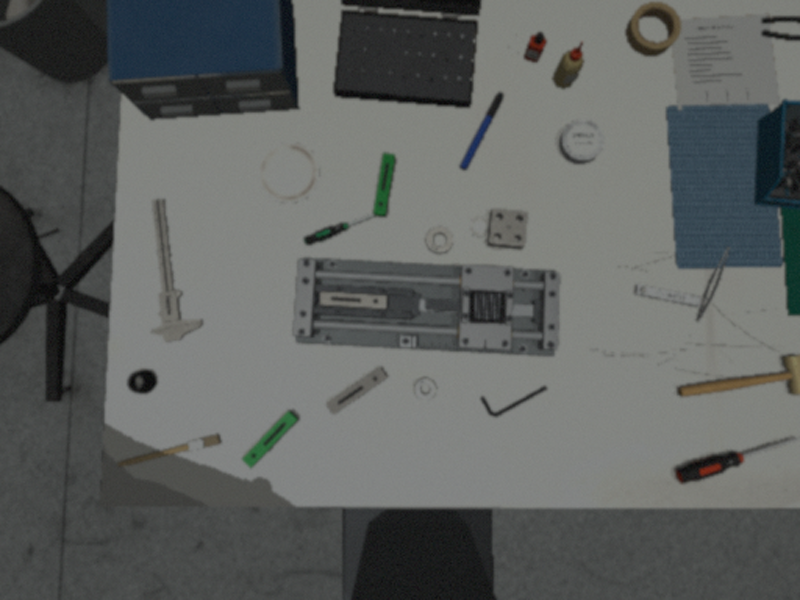

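The cradle shows in the top view at about (428,306) of 800x600. The anvil end is on the left (300,300) and the slide is on the right, with its ribbed pad at (488,306). The housing lies in the nest at (352,300) and the stop dog with its line is at (407,341). The slide's brake pad is the only ribbed pad. Other housing shapes are the spare at (357,390) and green ones at (271,437) and (385,184). Next I'll check with a close crop.

```bash
python3 - <<'E'
import pickle,cv2
c=pickle.load(open("top0.pkl","rb"))["image"][...,::-1]
cv2.imwrite("pics/topcrop.png",cv2.resize(c[155:235,180:370],None,fx=4.2,fy=4.2,interpolation=cv2.INTER_CUBIC))
c=pickle.load(open("side0.pkl","rb"))["image"][...,::-1]
cv2.imwrite("pics/sidecrop.png",cv2.resize(c[165:285,205:325],None,fx=5,fy=5,interpolation=cv2.INTER_CUBIC))
E
```

```text
(no output)
```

View pics/topcrop.png

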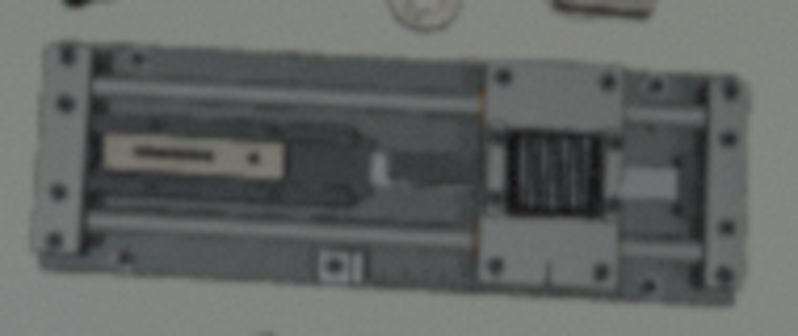

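View pics/sidecrop.png

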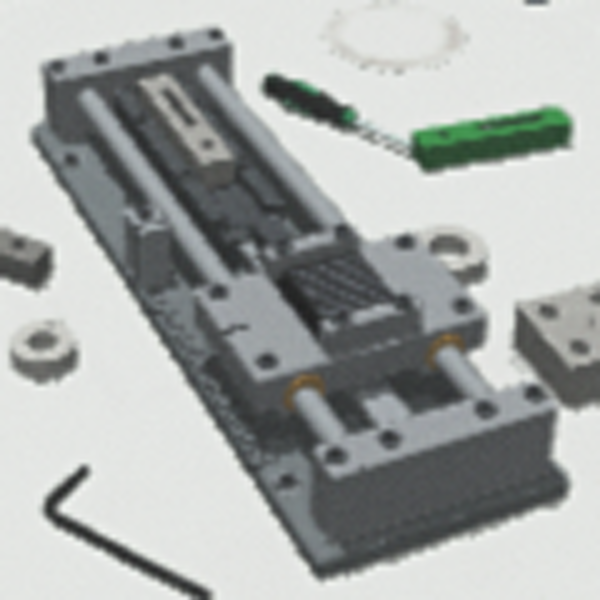

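The crops confirm it. In the top crop the ribbed pad sits between two bars at (556,172) and the dog is at (338,266) on the robot side. Now I'll fit the cradle pose and the slide travel from both views.

```bash
cat > fit.py <<'E'
import pickle,cv2,numpy as np
from scipy.optimize import least_squares
C={n:pickle.load(open(n+"0.pkl","rb")) for n in("top","side")}
def proj(n,P):
    c=C[n];K=np.array([[c["fx"],0,c["cx"]],[0,c["fy"],c["cy"]],[0,0,1.]])
    return cv2.projectPoints(np.array([P],float),np.array(c["rvec"]),np.array(c["tvec"]),K,None)[0].ravel()
def mp(n,u,v):
    s,o=(4.2,(180,155)) if n=="top" else (5,(205,165))
    return np.array([(u+.5)/s-.5+o[0],(v+.5)/s-.5+o[1]])
# cradle x,y,z mm, moves-with-slide
O=[("top",40,270,-60,180,12,0),("top",735,303,-60,-180,12,0),
("top",487,65,56,-85,52,1),("top",472,284,-56,-85,52,1),("top",618,290,-56,-155,52,1),("top",627,72,56,-155,52,1),("top",556,172,0,-120,60,1),
("side",197,290,-56,-85,52,1),("side",265,383,-56,-155,52,1),("side",487,322,56,-155,52,1),
("side",320,577,-60,-180,0,0),("side",567,497,60,-180,0,0),("side",37,130,-60,180,12,0)]
def W(p,x,y,z,s):
    x,y,z=x/1e3,y/1e3+s*p[3],z/1e3
    return [p[0]+np.cos(p[2])*x-np.sin(p[2])*y,p[1]+np.sin(p[2])*x+np.cos(p[2])*y,z]
def res(p): return np.concatenate([proj(o[0],W(p,*o[3:]))-mp(*o[:3]) for o in O])
if __name__=="__main__":
    r=least_squares(res,[.6,.1,0,.0],loss="soft_l1",x_scale=[.1,.1,.1,.1])
    print(r.x); print(res(r.x).reshape(-1,2).round(1))
    p=r.x; np.save("p.npy",p)
    print("pad",W(p,0,-120,60,1),"home",W(p,0,-22,60,0))
E
python3 fit.py
```

```text
[ 0.5645057   0.00066786 -0.05012393  0.0412119 ]
[[-1.1 -0.1]
 [ 0.2  0.7]
 [-0.2 -1.9]
 [ 1.2 -0.3]
 [ 0.4  0.1]
 [ 0.1 -1.9]
 [-0.3 -0.2]
 [-1.2 -0.1]
 [-1.5  0.2]
 [ 0.9 -1.3]
 [-0.7  2. ]
 [ 0.8  0.5]
 [-2.  -1.2]]
pad [np.float64(0.5605581807649174), np.float64(-0.07802128830110724), 0.06] home [np.float64(0.5634034316292276), np.float64(-0.021304510175336272), 0.06]
```

```bash
cat > h.py <<'E'
from plant import env
import numpy as np,cv2
from fit import W
p=np.load("p.npy"); yaw=p[2]
Q=[[np.cos(a/2),np.sin(a/2),0,0] for a in (yaw,yaw+np.pi)]
u=np.array([-np.sin(yaw),np.cos(yaw),0])
pad=np.array(W(p,0,-120,60,1))
def st(): print("t %.2f"%env.get_clock(),np.round(env.get_position(),4),"F",np.round(env.get_contact_force(),2))
def snap(n,k,box,s):
    c=env.capture(n)["image"][...,::-1]; x0,y0,x1,y1=box
    cv2.imwrite(f"pics/{k}.png",cv2.resize(c[y0:y1,x0:x1],None,fx=s,fy=s,interpolation=cv2.INTER_CUBIC))
E
python3 - <<'E'
from h import *
a=pad+6e-3*u; a[2]=.12
j0=np.array(env.get_joints())
js=[env.ik(a,q) for q in Q]; print(js)
d=[np.abs(np.array(j)-j0).max() if j is not None else 9 for j in js]
i=int(np.argmin(d)); np.save("q.npy",Q[i]); print(i,d)
env.set_gripper(0.0); st()
env.movep(list(a),Q[i]); st()
b=a.copy(); b[2]=.07; env.move_straight(list(b),v=.08,guard=5); st(); print(env.get_opening())
snap("side","s1",(205,145,325,265),5); snap("top","t1",(180,145,370,235),4.2)
E
```

```text
[array([-0.50406517,  0.44937118,  0.66065273,  1.98365932, -0.36992177,
        0.82904918,  0.31274731]), array([-0.82506983,  0.73504521,  1.2090782 ,  1.99765464, -0.8270937 ,
        1.02026406, -2.40057578])]
0 [np.float64(0.7504350316087555), np.float64(2.3334723389823786)]
t 0.87 [0.3032 0.6031 0.2313] F [-0.33  0.59  0.24]
t 3.45 [ 0.5612 -0.071   0.12  ] F [0.31 0.58 0.46]
t 4.22 [ 0.561  -0.0722  0.0701] F [ 0.26 -0.31  0.49]
-1.3791752282886944e-05
```

View pics/s1.png

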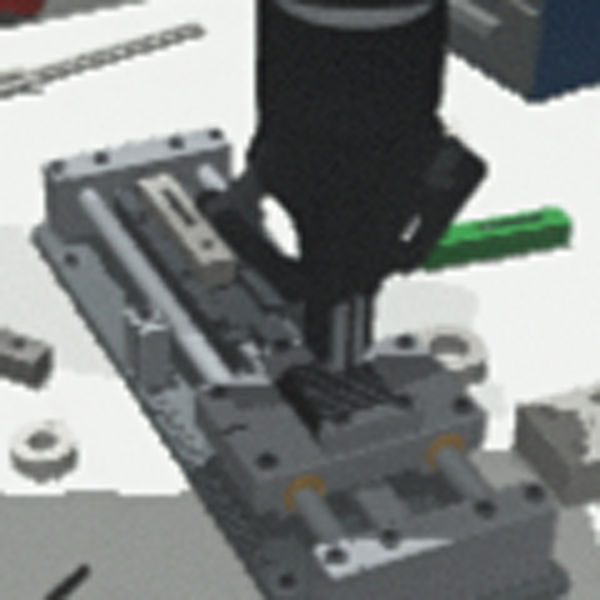

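View pics/t1.png

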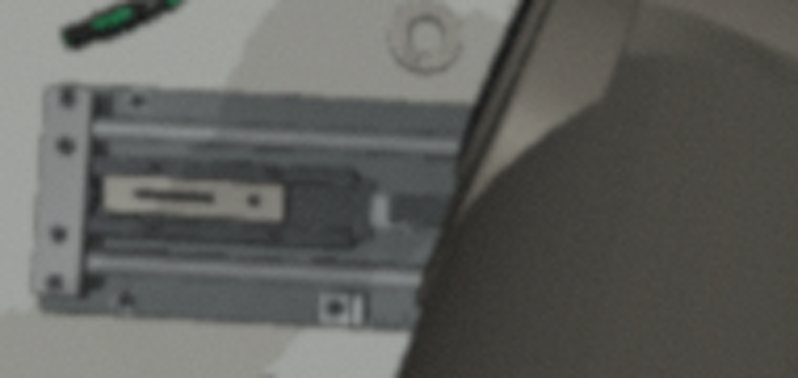

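The side view shows the fingertips at (340,365), right over the ribbed pad and between the bars. The top view is blocked by the arm. Next I'll press the pad down.

```bash
python3 - <<'E'
from h import *
a=pad+6e-3*u
for z,g in((.0615,5),(.0585,25),(.0560,25)):
    a[2]=z; print(z,env.move_straight(list(a),v=.02,guard=g)); st()
env.pause(.2); st()
E
```

```text
0.0615 False
t 4.90 [ 0.5608 -0.0721  0.0614] F [-0.71  0.14 -0.45]
0.0585 False
t 5.20 [ 0.5612 -0.0721  0.0588] F [-1.58  0.59  8.76]
0.056 False
t 5.47 [ 0.5612 -0.0721  0.0564] F [-2.73 -0.11 10.55]
t 5.67 [ 0.5612 -0.0721  0.0564] F [-2.45  1.22  9.94]
```

```bash
python3 - <<'E'
from h import *
a=pad+6e-3*u; a[2]=.0558
b=a+.045*u
print(env.move_straight(list(b),v=.03,guard=15)); st()
snap("side","s2",(205,145,325,265),5)
b=a+.068*u
print(env.move_straight(list(b),v=.015,guard=8)); st()
env.pause(.2); st()
snap("side","s3",(205,145,325,265),5)
print(np.dot(np.array(env.get_position())-pad,u))
E
```

```text
False
t 7.33 [ 0.5635 -0.0271  0.0563] F [-1.2   0.15 11.  ]
True
t 8.63 [ 0.565  -0.0079  0.0565] F [-1.58 -1.54  9.08]
t 8.83 [ 0.565  -0.0079  0.0566] F [-1.77  0.17  9.31]
0.07028039688777364
```

View pics/s2.png

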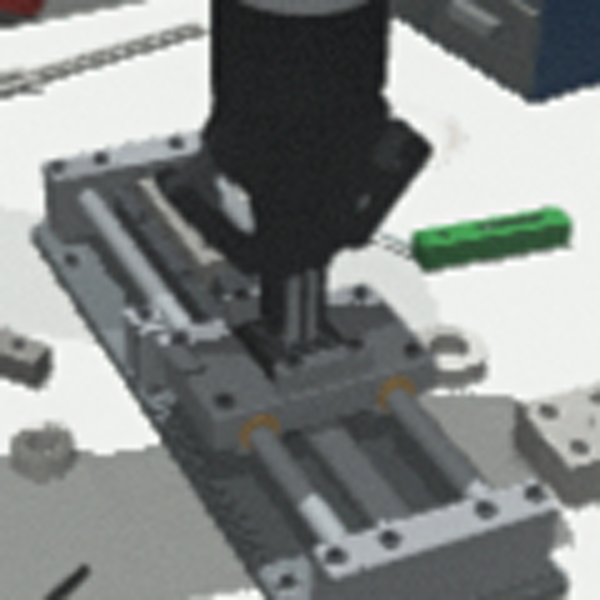

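View pics/s3.png

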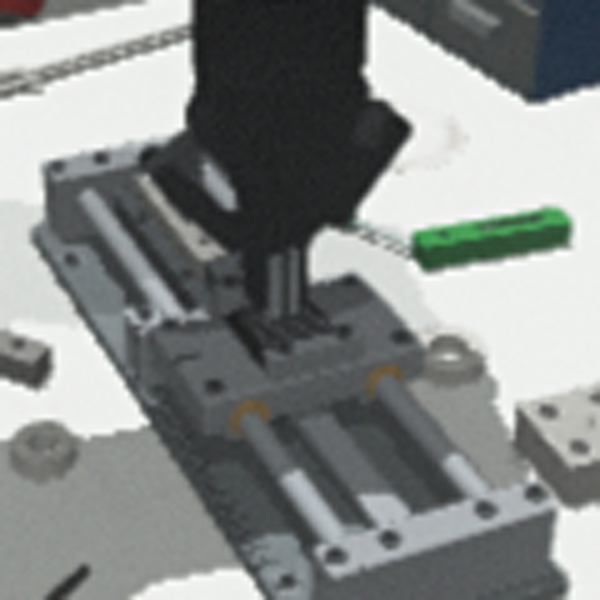

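At s2 the slide was just short of the dog at (150,330). At s3 its front edge meets the dog near (150,330) and the fingers have moved forward in the gap. I'll push again with a guard to confirm the hard stop.

```bash
python3 - <<'E'
from h import *
for k in range(5):
    a=np.array(env.get_position())+.003*u; a[2]=.0558
    g=env.move_straight(list(a),v=.01,guard=12); st()
    f=-np.dot(env.get_contact_force(),u); print(g,f)
    if g or f>7: break
env.pause(.15);st();print(np.dot(np.array(env.get_position())-pad,u))
snap("side","s4",(205,145,325,265),5)
E
```

```text
t 9.14 [ 0.565  -0.0079  0.0566] F [-2.59 -0.27 10.17]
True 0.4039549861749194
t 9.29 [ 0.565  -0.0079  0.0566] F [-1.59 -0.84 10.74]
0.07024231602170547
```

View pics/s4.png

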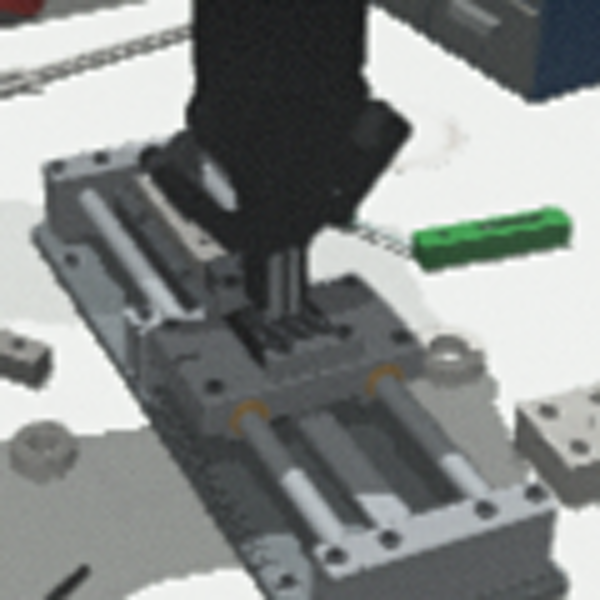

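The push hit a hard stop: a 12 N change with no movement. Finger travel also puts the slide at about 0.098 m. Next I'll release straight up, then retreat and check.

```bash
python3 - <<'E'
from h import *
import pickle
a=np.array(env.get_position()); a[2]=.068
env.move_straight(list(a),v=.015); st()
a[2]=.2; env.move_straight(list(a),v=.12); st()
b=np.array([.42,.38,.25]); env.movep(list(b),list(np.load("q.npy"))); st()
snap("side","s5",(205,145,325,265),5); snap("top","t5",(180,145,370,235),4.2)
E
```

```text
t 10.28 [ 0.5649 -0.0079  0.0679] F [-0.18  0.46 -0.41]
t 11.53 [ 0.5646 -0.0079  0.1993] F [-0.47  0.24 -0.42]
t 13.07 [0.4208 0.3788 0.2499] F [1.29 0.02 0.07]
```

View pics/s5.png

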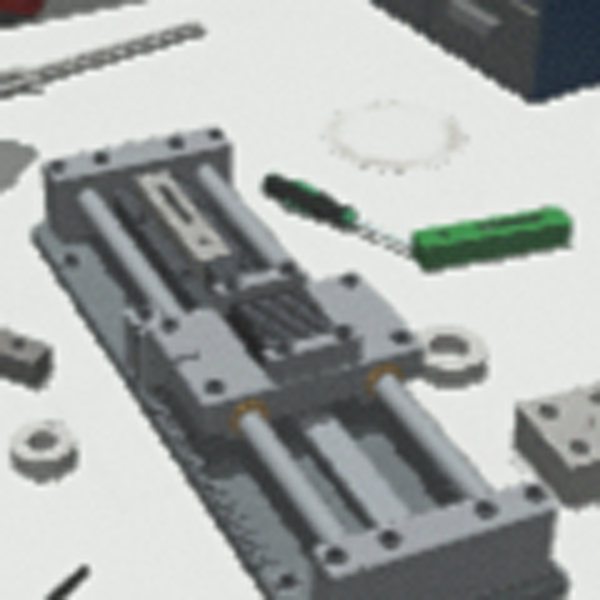

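View pics/t5.png

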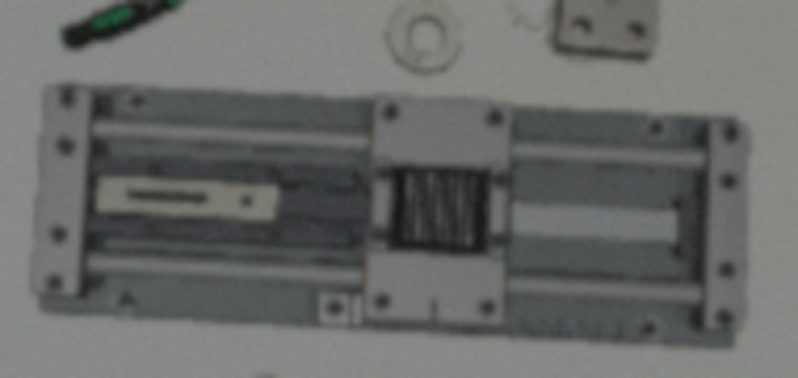

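The top view shows the slide's front at (368,220) meeting the dog at (362,308), and the housing moved left against the anvil, its end at (95,195). The side view shows the pad up again. I'll put a number on the travel and check the housing before handing in.

```bash
python3 - <<'E'
from fit import *
p=np.load("p.npy")
def mt(u,v): return np.array([(u+.5)/4.2-.5+180,(v+.5)/4.2-.5+145])
obs=[(440,209,0,-120,60),(373,95,56,-85,52),(364,318,-56,-85,52),(505,324,-56,-155,52),(512,104,56,-155,52)]
for u,v,x,y,z in obs:
    t=least_squares(lambda t:(proj("top",W([*p[:3],t[0]],x,y,z,1))-mt(u,v)),[.09]).x; print("t",t)
# side, box y0=145
for u,v,x,y,z in [(145,338,-56,-85,52),(213,403,-56,-155,52),(430,350,56,-155,52)]:
    m=np.array([(u+.5)/5-.5+205,(v+.5)/5-.5+145])
    t=least_squares(lambda t:(proj("side",W([*p[:3],t[0]],x,y,z,1))-m),[.09]).x; print("ts",t)
h=[least_squares(lambda q:proj("top",W([*p[:3],0],q[0],q[1],47,0))-mt(u,v),[0,100.]).x for u,v in((95,195),(277,202))]
print(h)
E
```

```text
t [0.09723421]
t [0.09754731]
t [0.09660176]
t [0.09748386]
t [0.09833156]
ts [0.08802846]
ts [0.09607865]
ts [0.09467973]
[array([ -1.44399745, 148.25003131]), array([-0.27777331, 57.52463909])]
```

```bash
python3 - <<'E'
from h import *
env.pause(.3); st(); env.close_job(); st()
E
```

```text
t 13.47 [0.4202 0.3797 0.25  ] F [0.07 0.05 0.07]
the job is handed in; nothing more can be done
the job is handed in; nothing more can be done
```

I closed the cradle and handed the job in at about 13.5 s of the 32 s allowed; no verdict was reported. With closed fingertips I pressed the brake pad about 3.5 mm down (roughly 10 N). I pushed the slide along until it was blocked, lifted straight off and retreated clear.

**Stop:** a second push tripped the 12 N guard with no movement. Finger travel then puts the slide at about 0.098 m.

**Slide travel from the images:** the final top view gave 0.0966 to 0.0983 m against the 0.096 m needed. The side view read lower, at 0.088 to 0.096 m. The lowest of these came from a corner partly hidden by the dog. I trusted the top view and the hard stop.

**Housing:** its far end measured at y = 148 mm in the cradle frame. That is within about 2 mm of the anvil face at 150 mm, and it lies straight in the nest.

**Pad and bystanders:** the pad looks up again and nothing is touching the robot. I judged the pad and the loose things by eye only. The loose things in the final crops looked unmoved, but the hex key and most of the spare housing were outside those crops.

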